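# Hang the lift-off guard leaf on a riveting nest and shut it

### The arm

A 6-joint arm with a two-finger parallel gripper is mounted at the origin on the work surface. World frame = base frame: x ahead of the robot, y to its left, z up, the work surface at z = 0. Lengths are in m, angles in rad, forces in N, time in s.
With the tool pointing down it reaches from about 0.35 to 0.775 m from the base axis. Payload 7.3 kg.
Tool frame: the origin (TCP) lies on the centre line of the jaws, within the pads' length; the fingertips stand 14 mm ahead of it and the grasp point (between the pads) lies 5 mm behind it; z points along the fingers, y is the direction in which the jaws open and shut (so a half turn about z gives the same grasp; the last joint's range is limited). The gripper opens to 92 mm and grips with 3 to 60 N. Pads are 19 mm wide; open, the fingers measure 130 mm over their backs; the gripper's body (75 mm by 190 mm) begins 47 mm behind the grasp point.
Start: joints at [1.055, 0.342, 1.524, -0, 1.275, -0.146], TCP at [0.19, 0.49, 0.241] pointing down, gripper open.
Joint ranges: [-2.53, 2.53], [-0.77, 2.02], [0.04, 2.7], [-1, 4.14], [0.28, 2.66], [-3.11, 3.11]. Speed limits (rad/s): [2.57, 2.57, 3.14, 3.14, 3.14, 3.14].

### API

Orientations are given as [roll, pitch, yaw] about the fixed x, y, z axes, in that order (R = Rz(yaw) Ry(pitch) Rx(roll)).
In Python, from cell import telemetry, cams, robot gives the robot as it stands.
- The arm moves only by the tool servo_tool, never from a script. Its argument "targets" is text: rows parted by semicolons, each of 4 numbers parted by spaces: the shift along the tool's x, y, z in mm, then the turn about the tool's z in rad. In form: x y z yaw; .... A call has 1 to 20 rows; each row shifts and turns the pose as measured when the row begins, along the tool's axes as they then stand; what a row does not reach is not made up. A row lasts 1/8 s, in which the tool goes at most 62.5 mm and 10.7 degrees, less where a joint would pass 70% of its speed; a pose out of reach is approached as far as the arm can. A call with a gripper value outside its range is refused whole. "hand" is the opening, from 0 (shut) to 1 (fully open), set as the call begins (left out, the last holds). The fingers move at their own pace and stop on an object; "squeeze" is the grip in N (left out, the last holds). Time passes only in rows, so rows that do not move let the fingers close. It gives the time, the measured TCP pose, the force and the opening at its end, in the units of the state.
- telemetry.observe(): the state, without advancing time (a new reading comes with each control period).
- cams.read_camera(name): name is "scene" or "side" or "wrist"; returns a dict with "color" (420x560x3 uint8, red, green, blue), "K" (3x3 intrinsics, pixels), "k1" (the pictures are not rectified: a ray, as slopes to the right and down, at radius r is drawn at 1 + k1 r^2 times it, then the intrinsics apply), "R" (3x3) and "t" (3): a world point X has camera coordinates R X + t. Camera axes: x right, y down, z forward; pixel columns grow to the right and rows downward; lengths in m; the calibration is good to about 2 mm. A picture is of the moment at which its call begins. There is no depth.
- robot.hand_in(): hands the job in, once; it reports no verdict.
Trained networks look in a picture, given as the dict that the camera call returned (one of the last four; its "shot" number tells which), for a name from the list of things; names that differ only in an ending like _2 or _b are one class to them, and where a whole thing is asked for, a point or a joint stands for the part that bears it (a point fixed in the world has none). Each returns a list of dicts, best first, with "score" (0 to 1); they miss things now and then, are a little off and sometimes report something else, mostly with a low value. They report only what shows in the picture. A call takes as long as a camera call. They do not tell look-alikes from the thing itself.
- cams.cut_out(picture, query): "region" (420x560 bool, what is visible of it) and "extent" ([centre column, centre row, width, height] in pixels, round what is visible of it).
The state is a dict: "time": time; "qpos": joint angles; "qvel": joint speeds; "joint_efforts": joint torques, N m; "tool_pos": TCP position; "tool_rot": TCP orientation; "contact_force": force on the tool from outside, world axes, zero at the start; "torque": the same for the moment, N m; "opening": finger opening in m.
Only numpy, scipy, OpenCV 4.12 (cv2) and the standard library are available. Lean on these libraries where they do the work, as an engineer would, in place of code of your own. Each camera call takes 0.05 s, during which the arm holds its last target.

### The job

Take the clear guard leaf out of its parking stand and, with the leaf standing open, lower it gently onto the two upright hinge pintles of the riveting nest until both sockets sit fully home. Then swing it shut against its stop, under the keeper tab, and let go; the pintles are slender, so feel for them and never force the leaf, and leave the other things on the bench where they are.

Things in the scene. Friction and masses are not known exactly. Their poses are not given: they have to be found in the camera images.
- leaf_grip (a point): Centre of the black grip block (40 mm along the leaf, 14 mm thick, 35 mm high) on the top edge of the guard leaf, an upright aluminium frame with clear panel, 0.25 kg, 138 x 6 x 120 mm high. x runs along the leaf to its hinge edge, y through its thickness, z up. The socket axis is 75 mm along +x, the free end 75 mm along -x, the leaf's top edge 17.5 mm below, its bottom edge 137.5 mm below.
- leaf_socket (a point): Mouth (underside) of the leaf's lower hinge socket, on the vertical socket axis, 127.5 mm below leaf_grip; same axes. The leaf's bottom edge lies 10 mm lower. The sockets are square 24 mm blocks, 18 mm high, with a 9.5 mm through bore, slightly chamfered at the mouth. Fully home, this point is 45 mm above the bench.
- leaf_upper_socket (a point): Mouth of the leaf's upper hinge socket, 80 mm straight above leaf_socket; same block and bore.
- leaf_tip (a point): Middle of the leaf's free end, 150 mm along the leaf (-x) from the socket axis and 50 mm above leaf_socket. Same axes as leaf_grip.
- stand: Grey parking stand, fixed, 96 mm along its x, 70 mm wide, 40 mm high, with one slot along x, 9 mm wide and 25 mm deep, in which the leaf's bottom edge stands. Origin: centre of its underside.
- nest: Riveting nest, fixed: steel base plate 220 x 310 mm with a green anvil and two red hoppers (all below 72 mm), the hinge post near its +y end, the keeper post near its -y end. Origin on the bench, in front of the anvil; +x points to the anvil (away from the robot), z up. Shut, the leaf points from the hinge axis along the nest's -y; fully open (a quarter turn, clockwise from above) along its -x.
- keeper_tab (a point): Underside of the tab on the keeper post, 160 mm above the bench, 127 mm along the nest's -y from hinge_slot, over the free top corner of the shut leaf (top edge at 155 mm when home), so the leaf can be lowered only when swung open by 20 degrees or more. The post, 16 x 22 mm, stands just to the +x side of the shut leaf and is its stop. Axes as the nest's.
- hinge_slot (a point): Inner end of the hinge slot, at the lower shoulder's height, 45 mm above the bench; axes as the nest's. The hinge post is clamped fast somewhere along a slot that runs along the nest's y: the pintles' axis lies 3 to 21 mm to the +y side of this point (exact in x); where is not measured. Two upright coaxial pintles, 8 mm thick, 16 mm tall, tips slightly stepped; the hinge turns freely.
- hinge_slot_top (a point): 80 mm above hinge_slot: the upper shoulder's height. Arms 10 mm thick, 14 mm wide carry the pintles from the post, 148 mm tall, centred 46 mm to the +y side of their axis. The lower socket passes in sideways under the upper arm, from the side away from the post, with leaf_socket 62 to 95 mm above the bench. Leaf-to-nest contact forces adding up to over 45 N are forcing: keep pushes below 15 N.
- green_tray: Bystander: pale green parts tray, 80 by 130 mm, 25 mm high. Origin: centre of its underside.
- oil_bottle: Bystander: small white oil bottle, 32 mm across, 70 mm tall. Origin: centre of its underside.
- screwdriver: Bystander: screwdriver lying flat, 150 mm long along x. Origin: underside at its middle.
Things that resemble listed ones, but are neither listed nor needed, are in the scene too. There is more than one size of the part that bears leaf_grip; the job needs the middle-sized.

How it is judged:
By the outcome, as a careful person would: the job done as asked, in the order asked, and still so for the second after the job is handed in, with the robot touching nothing.
It also fails if it takes over 67 s, if anything falls off the work surface, if the arm or the gripper's body presses on something with over 40 N, if the wrist force passes 120 N, or if a joint passes its speed limit or range.

## Working session

There is one attempt and no reset: what is moved stays moved. The work goes in short steps, Python scripts to look and compute and a tool call to move; the robot and the scene stay as the last step left them, time stands still between calls to the robot, and variables do not carry over. Pictures are saved under pics/ and viewed, and the job is handed in when it is done.

Besides the shell and the picture viewer there is one more tool, called after "Call:" by a JSON object that holds its "name" and its "arguments". servo_tool: Moves the arm, as the interface text tells. Its arguments: {"type":"object","properties":{"targets":{"type":"string"},"hand":{"type":"number"},"squeeze":{"type":"number"}},"required":["targets"]}

```bash
ls; mkdir -p pics; python3 - <<'E'
from cell import telemetry, cams, robot
import cv2,pickle
print(telemetry.observe())
for n in ["scene","side","wrist"]:
    p=cams.read_camera(n); cv2.imwrite(f"pics/{n}0.png",p["color"][:,:,::-1]); pickle.dump(p,open(f"{n}0.pkl","wb"))
    print(n,p["K"].tolist(),p["k1"],p["R"].round(4).tolist(),p["t"].round(4).tolist())
E
```

```text
pics
{'time': 0.0, 'qpos': array([ 1.05497779e+00,  3.42702181e-01,  1.52504644e+00, -2.44548815e-05,
        1.27537879e+00, -1.46008362e-01]), 'qvel': array([ 0.00143511,  0.00045478, -0.00160324,  0.00046592,  0.00079492,
        0.00094212]), 'joint_efforts': array([ 6.69018136e-04, -4.31241417e+01, -2.44221425e+01,  7.16616260e-02,
        5.60111634e-02, -1.00528064e-04]), 'tool_pos': array([0.18954833, 0.48916449, 0.24004534]), 'tool_rot': array([-3.14007083e+00, -2.00156085e-04,  2.77178946e+00]), 'contact_force': array([-0.34315622,  0.2118625 , -0.66161299]), 'torque': array([-0.02151236,  0.02002368,  0.0151586 ]), 'opening': 0.09207962436834251}
scene [[394.1168237013915, 0.0, 273.59104058899936], [0.0, 394.1168237013915, 212.05185972724814], [0.0, 0.0, 1.0]] -0.10898343605948041 [[-0.0015, 1.0, 0.0024], [0.6748, 0.0028, -0.738], [-0.738, 0.0005, -0.6748]] [0.1009, -0.2512, 1.352]
side [[511.6334452386886, 0.0, 270.40763913120196], [0.0, 511.6334452386886, 213.35843990590303], [0.0, 0.0, 1.0]] -0.10910337636691808 [[-0.992, -0.1248, -0.0179], [-0.0616, 0.6038, -0.7947], [0.1099, -0.7873, -0.6067]] [0.4957, 0.1763, 0.9228]
wrist [[357.9452241593611, 0.0, 276.86866569159247], [0.0, 357.9452241593611, 205.7514306213611], [0.0, 0.0, 1.0]] -0.012536743224935185 [[0.3606, 0.9327, -0.0003], [0.8926, -0.345, 0.2902], [0.2706, -0.1049, -0.957]] [-0.5246, -0.0367, 0.3907]
```

View pics/scene0.png

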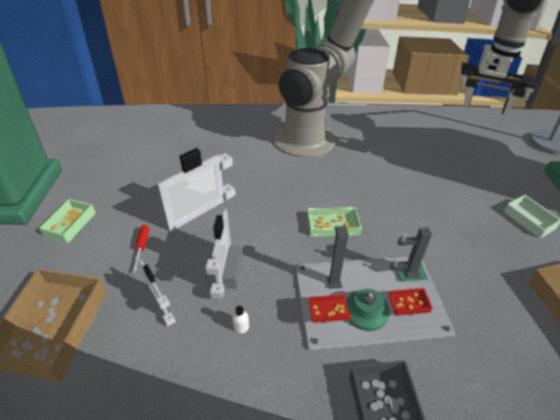

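View pics/side0.png

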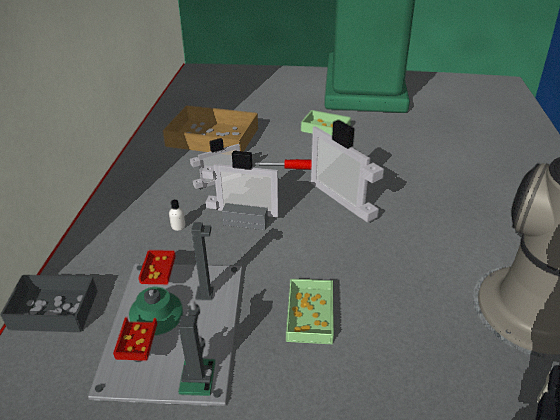

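View pics/wrist0.png

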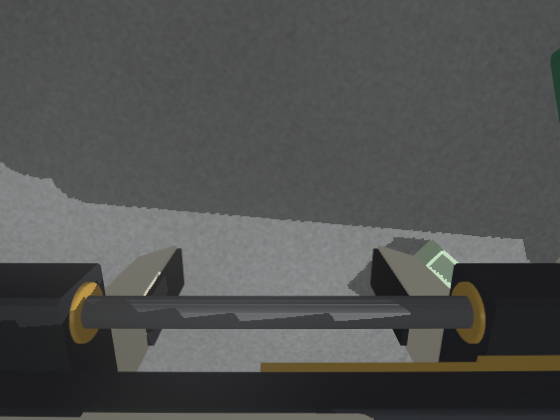

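```bash
cat > h.py <<'E'
import numpy as np,cv2,pickle
def proj(p,X):
    X=np.atleast_2d(X); c=X@p["R"].T+p["t"]; s=c[:,:2]/c[:,2:]; r2=(s**2).sum(1,keepdims=True)
    s=s*(1+p["k1"]*r2); return s*[p["K"][0,0],p["K"][1,1]]+[p["K"][0,2],p["K"][1,2]]
def ray(p,uv):
    d=(np.atleast_2d(uv)-[p["K"][0,2],p["K"][1,2]])/[p["K"][0,0],p["K"][1,1]]; s=d.copy()
    for _ in range(20): s=d/(1+p["k1"]*(s**2).sum(1,keepdims=True))
    v=np.c_[s,np.ones(len(s))]@p["R"]; o=-p["R"].T@p["t"]; return o,v
def atz(p,uv,z):
    o,v=ray(p,uv); return o+v*((z-o[2])/v[:,2:])
def crop(p,name,x0,y0,x1,y1,f):
    im=cv2.resize(p["color"][y0:y1,x0:x1,::-1],None,fx=f,fy=f,interpolation=cv2.INTER_CUBIC); cv2.imwrite(f"pics/{name}.png",im)
E
python3 - <<'E'
from cell import cams
from h import *
for n in ["scene","side"]:
    p=cams.read_camera(n); pickle.dump(p,open(f"{n}0.pkl","wb"))
    for q in ["leaf_grip","leaf_socket","leaf_tip","stand","nest","keeper_tab","hinge_slot","green_tray","oil_bottle","screwdriver"]:
        for d in cams.cut_out(p,q)[:5]:
            e=np.array(d["extent"]); print(n,q,round(d["score"],2),e.round(1),atz(p,e[:2],0.15 if 'leaf' in q else 0.03).round(3)[0])
p=pickle.load(open("scene0.pkl","rb")); crop(p,"sc_leaf",130,130,260,340,3.6 if 0 else 2.8); crop(p,"sc_nest",285,215,455,350,4.4)
p=pickle.load(open("side0.pkl","rb")); crop(p,"sd_leaf",180,120,300,240,5); crop(p,"sd_nest",85,215,255,410,3)
E
```

```text
scene leaf_grip 0.84 [218.4 252.5  25.4  89.3] [ 0.654 -0.208  0.15 ]
scene leaf_grip 0.83 [195.4 189.7  77.8  80.2] [ 0.461 -0.282  0.15 ]
scene leaf_grip 0.7 [155.2 291.8  36.4  63.4] [ 0.75  -0.313  0.15 ]
scene leaf_socket 0.95 [220.2 255.6  24.3  89.1] [ 0.662 -0.204  0.15 ]
scene leaf_socket 0.69 [195.2 189.2  77.8  80.1] [ 0.459 -0.283  0.15 ]
scene leaf_socket 0.6 [160.1 293.2  34.1  68. ] [ 0.753 -0.303  0.15 ]
scene leaf_tip 0.97 [198.  189.2  75.8  81.2] [ 0.459 -0.276  0.15 ]
scene leaf_tip 0.84 [158.6 293.   35.   64.3] [ 0.752 -0.306  0.15 ]
scene leaf_tip 0.63 [218.7 253.3  23.8  81.2] [ 0.656 -0.207  0.15 ]
scene leaf_tip 0.55 [223.2 268.4  41.9  41.8] [ 0.694 -0.195  0.15 ]
scene stand 0.67 [223.4 268.3  35.4  37.6] [ 0.595 -0.214  0.03 ]
scene nest 0.72 [375.6 288.9 159.8 123.9] [0.653 0.123 0.03 ]
scene keeper_tab 0.81 [374.8 288.1 156.5 122.4] [0.651 0.121 0.03 ]
scene hinge_slot 0.86 [376.4 288.4 160.2 126.1] [0.652 0.125 0.03 ]
scene hinge_slot 0.28 [223.8 265.6  36.9  39.3] [ 0.587 -0.214  0.03 ]
scene green_tray 0.69 [336.2 221.8  56.5  27.1] [0.442 0.06  0.03
[... 535 characters left out ...]
03.8] [ 0.366 -0.206  0.15 ]
side leaf_socket 0.44 [164.2 315.2 151.4 186.1] [0.625 0.213 0.15 ]
side leaf_tip 0.95 [240.6 181.4  72.8  65.2] [ 0.574 -0.14   0.15 ]
side leaf_tip 0.69 [215.7 163.3  50.3  50.2] [ 0.637 -0.202  0.15 ]
side stand 0.97 [247.1 216.7  44.2  27.8] [ 0.573 -0.182  0.03 ]
side nest 0.75 [165.7 312.8 156.3 185.1] [0.672 0.107 0.03 ]
side keeper_tab 0.72 [166.3 313.9 159.3 182.8] [0.67  0.109 0.03 ]
side hinge_slot 0.66 [162.5 314.9 151.2 186.1] [0.676 0.112 0.03 ]
side green_tray 0.62 [311.2 310.1  44.7  64.3] [0.418 0.071 0.03 ]
side oil_bottle 0.54 [175.7 215.1  19.   32.9] [ 0.731 -0.172  0.03 ]
side screwdriver 0.64 [284.4 166.   56.5  12.4] [ 0.514 -0.395  0.03 ]
```

```bash
ls pics
```

```text
sc_leaf.png
sc_nest.png
scene0.png
sd_leaf.png
sd_nest.png
side0.png
wrist0.png
```

View pics/sc_leaf.png

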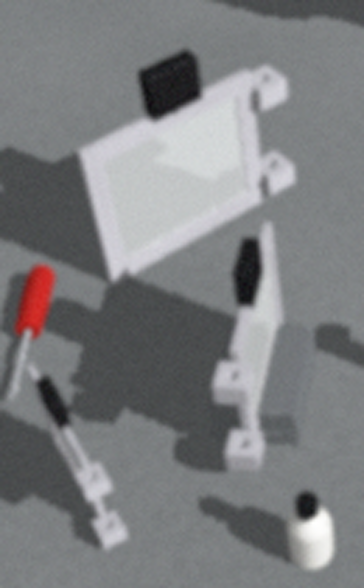

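View pics/sc_nest.png

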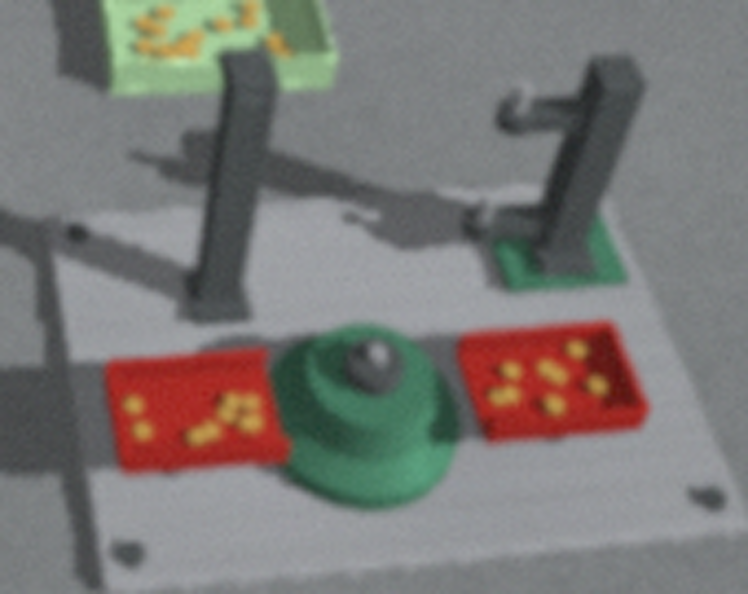

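View pics/sd_leaf.png

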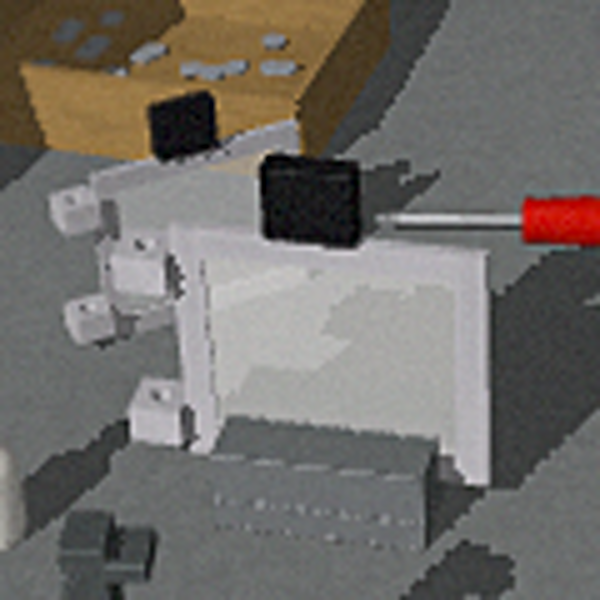

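View pics/sd_nest.png

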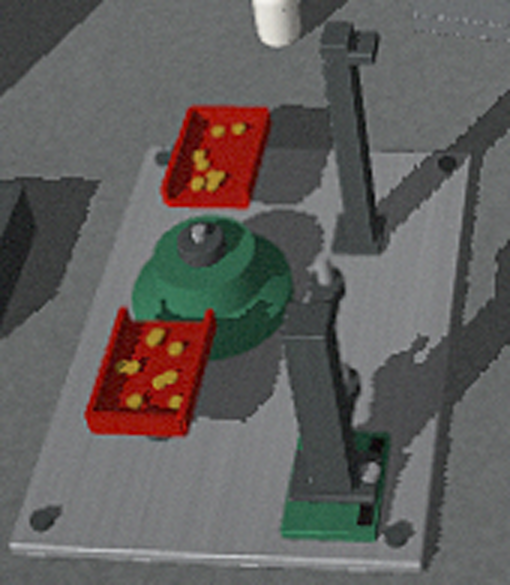

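```bash
cat > fit1.py <<'E'
from h import *
from scipy.optimize import least_squares
from scipy.spatial.transform import Rotation as Ro
sc=pickle.load(open("scene0.pkl","rb")); sd=pickle.load(open("side0.pkl","rb"))
S=lambda a,b:(180+a/5,120+b/5); C=lambda a,b:(130+a/2.8,130+b/2.8)
obs=[(sd,S(143,243),(75,0,-29.5)),(sd,S(157,395),(75,0,-109.5)),(sd,S(486,250),(-75,3,-17.5)),(sd,S(488,486),(-75,3,-137.5)),
(sd,S(262,239),(20,7,-17.5)),(sd,S(357,246),(-20,7,-17.5)),(sd,S(266,155),(20,-7,17.5)),(sd,S(358,158),(-20,-7,17.5)),
(sc,C(231,374),(75,0,-29.5)),(sc,C(246,440),(75,0,-109.5)),(sc,C(267,223),(-75,0,-17.5))]
def f(v):
    R=Ro.from_euler('xyz',[v[4],v[5],v[3]]).as_matrix(); r=[]
    for p,uv,m in obs: r.append((proj(p,v[:3]+v[6]*R@np.array(m)/1000)-uv)[0])
    return np.ravel(r)
s=least_squares(f,[0.63,-.2,.152,0.,0,0,1],loss='soft_l1'); print(s.x.round(4)); print(f(s.x).reshape(-1,2).round(1).tolist())
E
python3 fit1.py
```

```text
[ 0.5841 -0.2167  0.1525 -0.0744  0.0232  0.0022  0.9967]
[[0.2, 0.1], [0.4, 0.4], [-0.3, 0.9], [-0.2, 0.1], [-0.1, 0.0], [-0.6, 0.3], [-0.1, -1.0], [0.1, 0.0], [0.3, -0.4], [-0.3, 0.1], [-0.8, -1.0]]
```

```bash
python3 - <<'E'
from h import *
sc=pickle.load(open("scene0.pkl","rb")); sd=pickle.load(open("side0.pkl","rb"))
crop(sc,"a",390,220,440,290,8.5); crop(sd,"b",165,295,225,400,5.7); crop(sd,"c",180,215,220,305,6.6); crop(sc,"d",320,220,360,295,8)
E
cd pics; python3 - <<'E'
import cv2,numpy as np
ims=[cv2.imread(f"{c}.png") for c in "abcd"]
for i,m in zip("abcd",ims):print(i,m.shape)
def put(n,x,y):
    h=max(x.shape[0],y.shape[0]);o=np.zeros((h,x.shape[1]+y.shape[1],3),np.uint8);o[:x.shape[0],:x.shape[1]]=x;o[:y.shape[0],x.shape[1]:]=y;cv2.imwrite(n,o)
put("ab.png",ims[0],ims[1]);put("cd.png",ims[2],ims[3])
E
```

```text
a (595, 425, 3)
b (598, 342, 3)
c (594, 264, 3)
d (600, 320, 3)
```

View pics/ab.png

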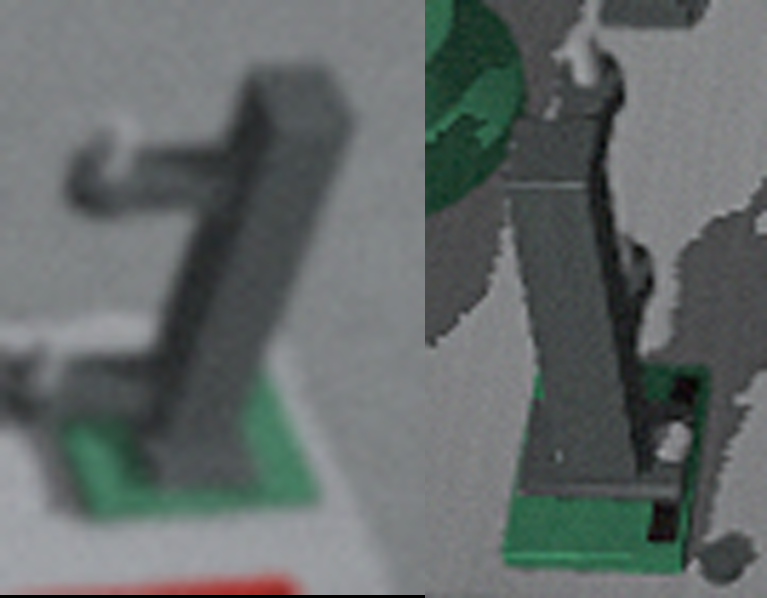

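View pics/cd.png

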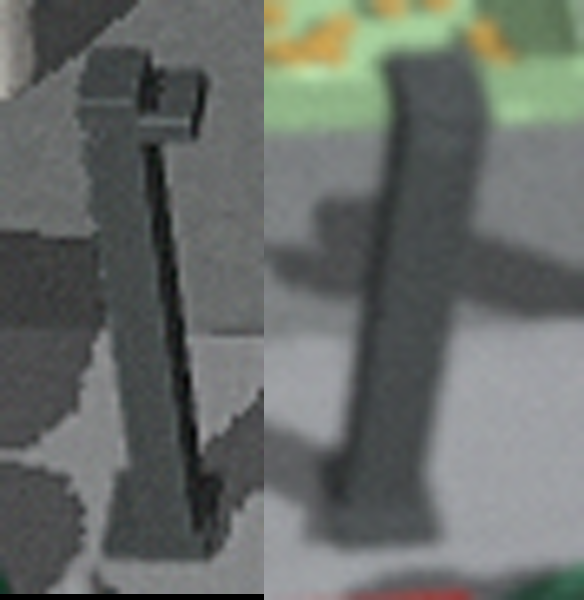

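```bash
python3 - <<'E'
from h import *
sc=pickle.load(open("scene0.pkl","rb")); sd=pickle.load(open("side0.pkl","rb"))
B=lambda a,b:(165+(a-425)/5.7,295+b/5.7); A=lambda a,b:(390+a/8.5,220+b/8.5)
C=lambda a,b:(180+a/6.6,215+b/6.6); D=lambda a,b:(320+(a-264)/8,220+b/8)
N=lambda a,b:(85+a/3,215+b/3); M=lambda a,b:(285+a/4.4,215+b/4.4)
def show(t,p,uv,z): print(t,(1000*atz(p,[uv],z)[0]).round(1))
for q in [(512,118),(600,115),(588,187),(510,187)]: show("hpost side",sd,B(*q),.148)
for q in [(250,65),(325,65),(352,115),(272,130)]: show("hpost scene",sc,A(*q),.148)
show("up tip sc",sc,A(124,120),.141); show("lo tip sc",sc,A(45,355),.061)
show("up base sc",sc,A(112,172),.125)
show("up tip sd",sd,B(577,42),.141);show("up base sd",sd,B(585,82),.125); 
for q in [(85,50),(150,50),(145,105),(80,105)]: show("kpost side ?z",sd,C(*q),.172)
for q in [(140,138),(195,138)]: show("tab side underside +y edge",sd,C(*q),.160)
for q in [(150,150),(475,150),(425,560),(15,545)]: show("plate sd",sd,N(*q),.01)
for q in [(610,190),(745,530),(100,590)]: show("plate sc",sc,M(*q),.01)
E
```

```text
hpost side [602.2 209.4 148. ]
hpost side [580.1 205.8 148. ]
hpost side [577.5 229.1 148. ]
hpost side [596.8 231.5 148. ]
hpost scene [582.2 208.8 148. ]
hpost scene [582.2 228.2 148. ]
hpost scene [599.7 230.  148. ]
hpost scene [604.8 208.2 148. ]
up tip sc [594.5 175.1 141. ]
lo tip sc [602.2 170.8  61. ]
up base sc [597.  175.2 125. ]
up tip sd [594.4 175.7 141. ]
up base sd [594.2 175.3 125. ]
kpost side ?z [626.5  24.2 172. ]
kpost side ?z [609.7  22.5 172. ]
kpost side ?z [605.9  44.6 172. ]
kpost side ?z [622.3  46.3 172. ]
tab side underside +y edge [608.7  43.5 160. ]
tab side underside +y edge [594.6  42.  160. ]
plate sd [778.4 -26.8  10. ]
plate sd [560.4 -51.2  10. ]
plate sd [535.2 255.5  10. ]
plate sd [751.2 275.9  10. ]
plate sc [548.2 264.6  10. ]
plate sc [759.8 273.6  10. ]
plate sc [784.1 -32.4  10. ]
```

```bash
cat >> h.py <<'E'
def plan(goal,yaw=None,dyaw=None,n=None,vmax=45):
    """goal world m, yaw = tool yaw (leaf yaw); rows in tool axes"""
    from cell import telemetry
    s=telemetry.observe(); p=np.array(s["tool_pos"]); a=s["tool_rot"][2]
    if dyaw is None: dyaw=0 if yaw is None else (yaw-a+np.pi)%(2*np.pi)-np.pi
    goal=np.array(goal); d=1000*(goal-p); k=int(np.ceil(max(np.linalg.norm(d)/vmax,abs(dyaw)/.175,1))) if n is None else n
    rows=[]; pp=1000*p
    for i in range(k):
        rem=(1000*goal-pp)/(k-i); tx=np.array([np.cos(a),np.sin(a)]); ty=np.array([np.sin(a),-np.cos(a)])
        r=[round(rem[:2]@tx),round(rem[:2]@ty),round(-rem[2])]; t=round(-dyaw/k,2)
        pp=pp+np.r_[tx*r[0]+ty*r[1],-r[2]]; a-=t; rows.append(f"{r[0]} {r[1]} {r[2]} {t}")
    print("t",round(s["time"],2),"from",(1000*p).round(1),"rot",s["tool_rot"].round(3),"q",s["qpos"].round(2)); print("; ".join(rows)); print("end",pp.round(1),round(a,3))
E
python3 -c "
from h import *
plan([.5,.17,.30],dyaw=-2.68,n=16)"
```

```text
t 1.25 from [189.8 489.5 240.7] rot [3.141 0.    2.772] q [ 1.05  0.34  1.52  0.    1.28 -0.15]
-25 -12 -4 0.17; -27 -7 -4 0.17; -28 -2 -4 0.17; -28 2 -4 0.17; -27 7 -4 0.17; -25 11 -4 0.17; -23 15 -4 0.17; -20 19 -3 0.17; -17 22 -4 0.17; -13 25 -3 0.17; -8 27 -4 0.17; -4 28 -3 0.17; 1 28 -4 0.17; 6 27 -3 0.17; 11 26 -4 0.17; 14 23 -3 0.17
end [499.7 169.9 299.7] 0.052
```

Call:
{"name": "servo_tool", "arguments": {"targets": "-25 -12 -4 0.17; -27 -7 -4 0.17; -28 -2 -4 0.17; -28 2 -4 0.17; -27 7 -4 0.17; -25 11 -4 0.17; -23 15 -4 0.17; -20 19 -3 0.17; -17 22 -4 0.17; -13 25 -3 0.17; -8 27 -4 0.17; -4 28 -3 0.17; 1 28 -4 0.17; 6 27 -3 0.17; 11 26 -4 0.17; 14 23 -3 0.17; 0 0 0 0", "hand": 1}}

```text
time: 3.38
tool_pos: [0.4957, 0.147, 0.302]
tool_rot: [-3.14, -0.002, -0.038]
contact_force: [-0.6, 1.5, -0.3]
opening: 0.0917
```

```bash
python3 - <<'E'
from cell import cams
from h import *
plan([.5,.17,.30],yaw=.09)
p=cams.read_camera("wrist"); pickle.dump(p,open("w1.pkl","wb")); cv2.imwrite("pics/w1.png",p["color"][:,:,::-1])
for X in [(.5943,.1745,.141),(.5943,.1745,.061)]: print(proj(p,X))
E
```

```text
t 3.38 from [495.7 147.  302. ] rot [-3.14e+00 -2.00e-03 -3.80e-02] q [0.14 0.28 1.44 0.   1.42 1.75]
3 -23 2 -0.13
end [499.5 169.9 300. ] 0.092
[[238.46739374  73.02595413]]
[[246.74067944  78.22152081]]
```

View pics/w1.png

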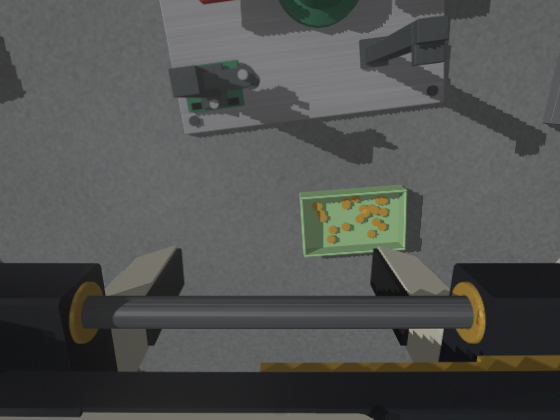

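```bash
python3 - <<'E'
from h import *
p=pickle.load(open("w1.pkl","rb")); crop(p,"w1c",160,50,280,130,6.6)
crop(p,"w1d",350,0,460,110,5.4)
E
```

```text
(no output)
```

View pics/w1c.png

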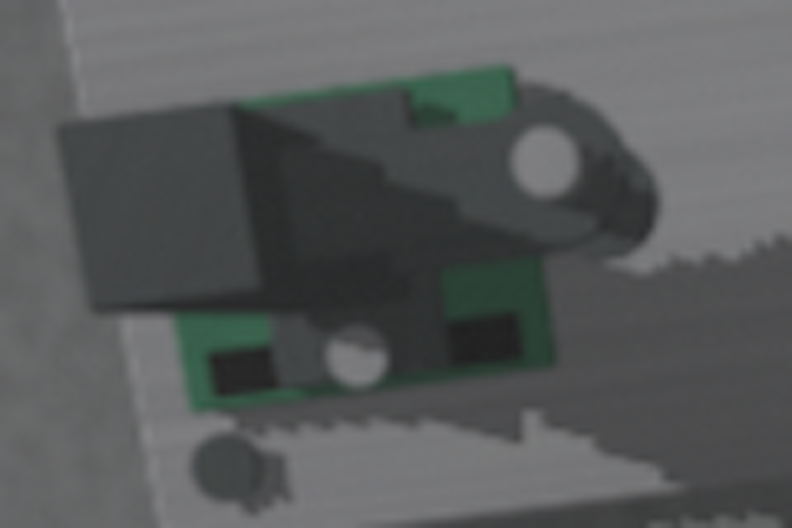

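View pics/w1d.png

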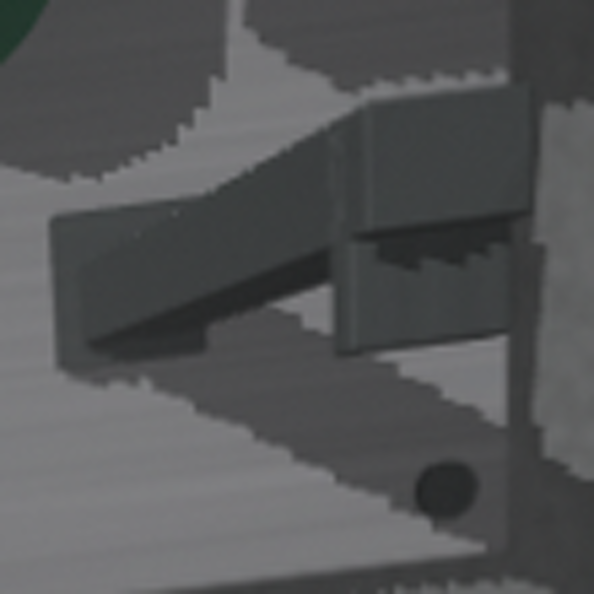

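```bash
python3 - <<'E'
from h import *
p=pickle.load(open("w1.pkl","rb"))
print(atz(p,[(242.6,74.2)],.141))
W=lambda a,b:(160+a/6.6,50+b/6.6)
q=atz(p,[W(65,0),W(155,528),(184,133),(434,103.5)],.008); print(q.round(4)); d=q[0]-q[1]; print(np.arctan2(d[1],d[0])); d=q[2]-q[3]; print(np.arctan2(-d[0],d[1]))
q=atz(p,[W(95,312),W(262,290),W(235,105),W(62,127)],.148); print(q.round(4),q.mean(0))
for a,b in [(0,1),(3,2)]:
    d=q[a]-q[b]; print(np.arctan2(-d[0],d[1]))
for a,b in [(3,0),(2,1)]:
    d=q[a]-q[b]; print(np.arctan2(d[1],d[0]))
plan([.584,-.217,.23],yaw=-.074)
E
```

```text
[[0.59328743 0.1712391  0.141     ]]
[[ 0.6307  0.2642  0.008 ]
 [ 0.5411  0.2585  0.008 ]
 [ 0.5375  0.2583  0.008 ]
 [ 0.5611 -0.0404  0.008 ]]
0.06334517640599938
0.07885360132902931
[[0.5776 0.2263 0.148 ]
 [0.5793 0.2058 0.148 ]
 [0.6003 0.2069 0.148 ]
 [0.5987 0.2277 0.148 ]] [0.58899059 0.21665994 0.148     ]
0.08576276868455496
0.078418960146649
0.06895125507135562
0.055372587925189155
t 3.42 from [495.  147.8 301.9] rot [-3.14e+00 -1.00e-03 -3.50e-02] q [0.14 0.28 1.44 0.   1.42 1.75]
11 40 8 0.0; 11 40 8 0.0; 11 40 8 0.0; 11 40 8 0.0; 12 40 8 0.0; 11 40 8 0.0; 12 40 8 0.0; 11 41 8 0.0; 12 40 8 0.0
end [ 584.3 -216.6  229.9] -0.035
```

Call:
{"name": "servo_tool", "arguments": {"targets": "11 40 8 0.01; 11 40 8 0.01; 11 40 8 0.01; 11 40 8 0.01; 12 40 8 0; 11 40 8 0; 12 40 8 0; 11 36 8 0; 9 28 8 0; 0 0 0 0"}}

```text
time: 4.68
tool_pos: [0.5767, -0.1984, 0.2259]
tool_rot: [-3.134, 0.001, -0.037]
contact_force: [-0.7, 0.5, 0.3]
opening: 0.0919
```

```bash
python3 - <<'E'
from cell import cams
from h import *
p=cams.read_camera("wrist"); pickle.dump(p,open("w2.pkl","wb")); cv2.imwrite("pics/w2.png",p["color"][:,:,::-1])
plan([.584,-.217,.1505],yaw=-.074)
E
```

```text
t 4.72 from [ 576.7 -197.3  226.4] rot [-3.134  0.    -0.036] q [-0.46  0.51  1.3   0.01  1.34  1.15]
4 10 38 0.02; 4 9 38 0.02
end [ 583.8 -216.7  150.4] -0.076
```

View pics/w2.png

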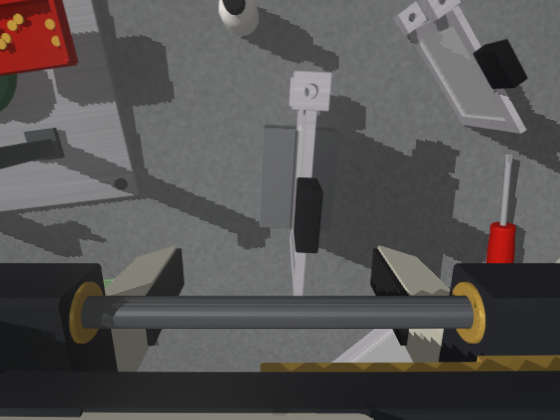

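```bash
python3 - <<'E'
from h import *
p=pickle.load(open("w2.pkl","rb")); crop(p,"w2c",255,60,355,310,2.4)
crop(p,"w2c",255,60,355,160,6)
from scipy.spatial.transform import Rotation as Ro
R=Ro.from_euler('xyz',[.023,0,-.074]).as_matrix()
for m in [(75,0,-29.5),(20,7,17.5),(20,-7,17.5),(-20,7,17.5),(-20,-7,17.5)]: print(m,proj(p,np.array([.5841,-.2167,.1525])+R@np.array(m)/1000))
print(atz(p,[(311,91)],.123))
crop(p,"w2d",275,160,345,300,4.2)
E
```

```text
(75, 0, -29.5) [[308.6382201  90.1842158]]
(20, 7, 17.5) [[298.54491074 188.55941984]]
(20, -7, 17.5) [[322.77728262 189.37220727]]
(-20, 7, 17.5) [[294.88141035 252.36870732]]
(-20, -7, 17.5) [[317.8197129  253.02773976]]
[[ 0.65837784 -0.22311512  0.123     ]]
```

View pics/w2d.png

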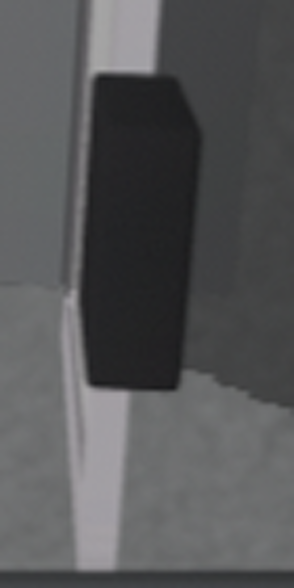

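View pics/w2c.png

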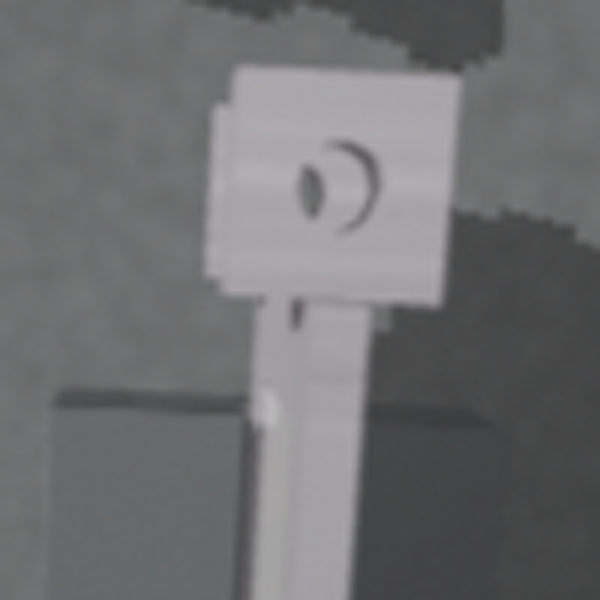

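Call:
{"name": "servo_tool", "arguments": {"targets": "4 10 25 0.02; 3 10 25 0.02; 0 0 15 0; 0 0 8 0; 0 0 0 0"}}

```text
time: 5.35
tool_pos: [0.5841, -0.2098, 0.1548]
tool_rot: [-3.133, -0.003, -0.065]
contact_force: [-0.1, 0.2, 1.4]
opening: 0.0918
```

```bash
python3 - <<'E'
from h import *
plan([.584,-.2175,.1505],yaw=-.08)
E
```

```text
t 5.35 from [ 584.1 -209.8  154.8] rot [-3.133e+00 -3.000e-03 -6.500e-02] q [-0.47  0.59  1.37  0.01  1.19  1.16]
0 8 4 0.01
end [ 583.5 -217.8  150.8] -0.075
```

Call:
{"name": "servo_tool", "arguments": {"targets": "0 5 3 0.01; 0 3 1 0; 0 0 0 0"}}

```text
time: 5.72
tool_pos: [0.5843, -0.2182, 0.1525]
tool_rot: [-3.134, -0.006, -0.075]
contact_force: [0.3, 0.0, -0.0]
opening: 0.0919
```

```bash
python3 - <<'E'
from h import *
plan([.584,-.2175,.1505],yaw=-.08)
E
```

```text
t 5.72 from [ 584.3 -218.2  152.5] rot [-3.134 -0.006 -0.075] q [-0.48  0.59  1.36  0.01  1.18  1.16]
0 -1 2 0.0
end [ 584.4 -217.2  150.5] -0.075
```

Call:
{"name": "servo_tool", "arguments": {"targets": "0 -1 2 0; 0 0 0 0; 0 0 0 0; 0 0 0 0; 0 0 0 0; 0 0 0 0", "hand": 0, "squeeze": 15}}

```text
time: 6.48
tool_pos: [0.5845, -0.2173, 0.1508]
tool_rot: [-3.134, -0.007, -0.075]
contact_force: [0.7, -0.1, 0.2]
opening: 0.0367
```

Call:
{"name": "servo_tool", "arguments": {"targets": "0 0 0 0; 0 0 0 0; 0 0 0 0; 0 0 0 0; 0 0 0 0; 0 0 0 0", "hand": 0, "squeeze": 15}}

```text
time: 7.22
tool_pos: [0.5845, -0.2174, 0.1508]
tool_rot: [-3.135, -0.007, -0.075]
contact_force: [-0.2, -0.5, -0.0]
opening: 0.0143
```

Call:
{"name": "servo_tool", "arguments": {"targets": "0 0 0 0; 0 0 0 0; 0 0 -3 0; 0 0 -8 0; 0 0 -12 0; 0 0 -12 0; 0 0 -12 0; 0 0 -8 0; 0 0 -4 0; 0 0 0 0", "hand": 0, "squeeze": 58}}

```text
time: 8.48
tool_pos: [0.5837, -0.2175, 0.2138]
tool_rot: [-3.134, -0.006, -0.075]
contact_force: [0.7, -0.0, -3.2]
opening: 0.0139
```

```bash
python3 - <<'E'
from cell import cams
from h import *
p=cams.read_camera("wrist"); pickle.dump(p,open("w3.pkl","wb")); cv2.imwrite("pics/w3.png",p["color"][:,:,::-1])
plan([.56,-.11,.212],yaw=.0)
E
```

```text
t 8.53 from [ 583.6 -217.4  213.5] rot [-3.134 -0.006 -0.075] q [-0.48  0.54  1.28  0.01  1.32  1.16]
-11 -35 1 -0.03; -9 -35 0 -0.03; -8 -36 1 -0.03
end [ 560.4 -110.2  211.5] 0.015
```

View pics/w3.png

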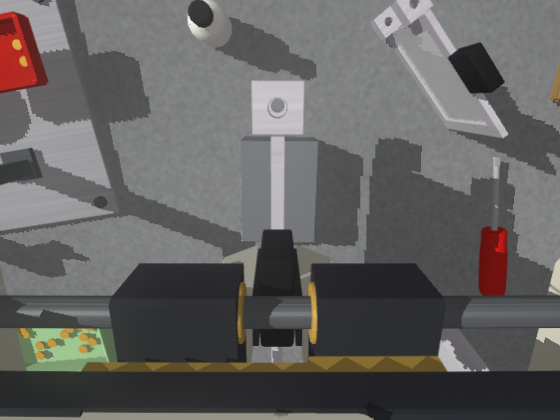

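```bash
python3 - <<'E'
from h import *
p=pickle.load(open("w3.pkl","rb")); crop(p,"w3c",240,70,320,145,7)
E
```

```text
(no output)
```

View pics/w3c.png

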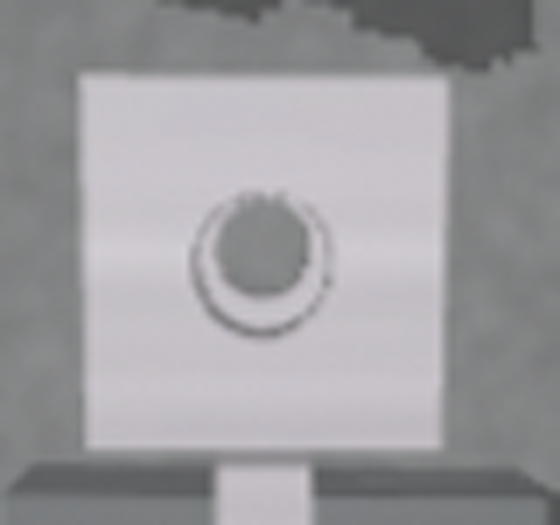

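Call:
{"name": "servo_tool", "arguments": {"targets": "-11 -35 1 -0.02; -9 -35 0 -0.02; -8 -25 1 -0.02; 0 -8 0 0; 0 0 0 0"}}

```text
time: 9.15
tool_pos: [0.5599, -0.111, 0.2096]
tool_rot: [-3.133, -0.003, -0.015]
contact_force: [0.8, -0.2, -3.0]
opening: 0.0136
```

```bash
python3 - <<'E'
from h import *
plan([.475,-.06,.212],yaw=.03)
p=pickle.load(open("w3.pkl","rb"))
P=np.array([.5836,-.2174,.2135]); 
E
```

```text
t 9.15 from [ 559.9 -111.   209.6] rot [-3.133e+00 -3.000e-03 -1.500e-02] q [-0.33  0.45  1.44  0.01  1.25  1.25]
-29 -17 -1 -0.02; -28 -17 -1 -0.02; -28 -17 0 -0.02
end [474.7 -60.4 211.6] 0.045
```

Call:
{"name": "servo_tool", "arguments": {"targets": "-29 -17 -1 -0.02; -28 -17 -1 -0.02; -22 -17 0 -0.02; -6 -10 0 0; 0 -5 -1 0; 0 0 0 0"}}

```text
time: 9.9
tool_pos: [0.4756, -0.0494, 0.2126]
tool_rot: [-3.137, -0.006, 0.039]
contact_force: [0.8, 0.0, -2.8]
opening: 0.0135
```

```bash
python3 - <<'E'
from h import *
from scipy.spatial.transform import Rotation as Ro
p=pickle.load(open("w3.pkl","rb"))
b=atz(p,[(277.4,107.9)],.2135-.0278)[0]; R=Ro.from_euler('xyz',[-3.134,-.006,-.075])
print("bore in tool mm",1000*R.inv().apply(b-[.5836,-.2174,.2135]))
p=pickle.load(open("w1.pkl","rb"))
print("pintle", atz(p,[(242.6,74.2)],.141))
plan([.475,.12,.212],yaw=.075)
E
```

```text
bore in tool mm [74.0838616   0.43087493 28.24255152]
pintle [[0.59328743 0.1712391  0.141     ]]
t 9.9 from [475.6 -49.4 212.6] rot [-3.137 -0.006  0.039] q [-0.27  0.28  1.7   0.01  1.16  1.26]
2 -42 0 -0.01; 2 -42 0 -0.01; 2 -43 0 -0.01; 3 -42 1 -0.01
end [475.4 119.8 211.6] 0.079
```

Call:
{"name": "servo_tool", "arguments": {"targets": "2 -42 0 -0.01; 2 -42 0 -0.01; 2 -38 0 -0.01; 3 -22 1 -0.01; 0 -6 0 0; 0 0 0 0"}}

```text
time: 10.65
tool_pos: [0.4826, 0.1019, 0.2117]
tool_rot: [-3.139, -0.01, 0.076]
contact_force: [0.2, 0.2, -2.1]
opening: 0.0137
```

```bash
python3 - <<'E'
from h import *
plan([.5194,.13,.206],yaw=.075,vmax=25)
E
```

```text
t 10.65 from [482.6 101.9 211.7] rot [-3.139 -0.01   0.076] q [0.05 0.31 1.66 0.   1.16 1.54]
19 -13 3 0.0; 20 -12 3 0.0
end [519.6 129.8 205.7] 0.076
```

Call:
{"name": "servo_tool", "arguments": {"targets": "15 -12 3 0; 14 -10 3 0; 8 -4 0 0; 0 0 0 0"}}

```text
time: 11.15
tool_pos: [0.52, 0.1281, 0.2058]
tool_rot: [-3.141, -0.01, 0.072]
contact_force: [-0.4, 0.1, -2.8]
opening: 0.0133
```

```bash
python3 - <<'E'
from cell import cams
from h import *
plan([.5194,.1661,.206],yaw=.075,vmax=10)
p=cams.read_camera("wrist"); pickle.dump(p,open("w4.pkl","wb")); cv2.imwrite("pics/w4.png",p["color"][:,:,::-1])
p=cams.read_camera("side"); pickle.dump(p,open("s4.pkl","wb")); crop(p,"s4",150,180,330,380,3)
E
```

```text
t 11.15 from [520.  128.1 205.8] rot [-3.141 -0.01   0.072] q [0.1  0.39 1.56 0.   1.19 1.6 ]
1 -9 0 -0.0; 0 -10 0 -0.0; 1 -9 0 -0.0; 0 -10 0 -0.0
end [519.3 166.1 205.8] 0.072
```

View pics/w4.png

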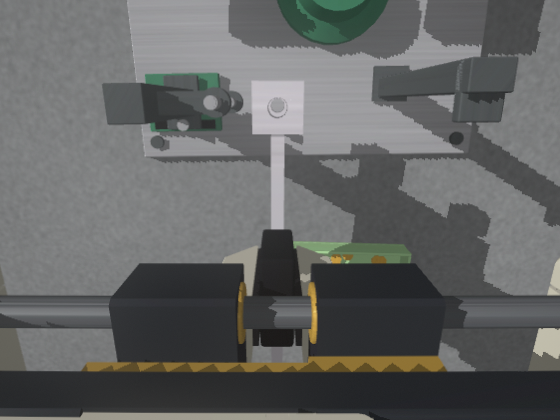

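View pics/s4.png

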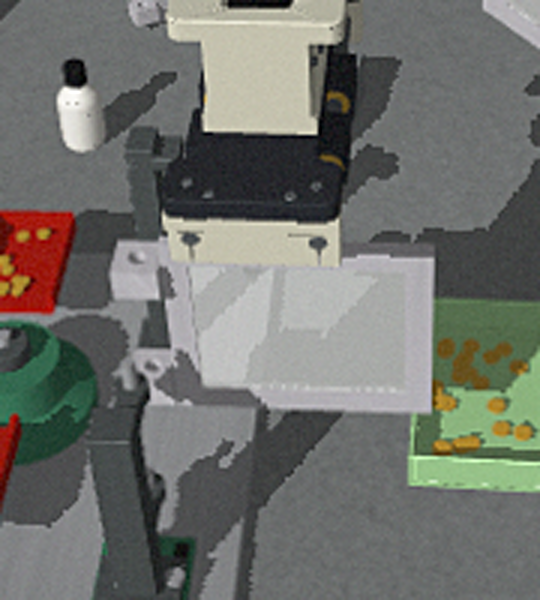

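```bash
python3 - <<'E'
from h import *
from scipy.spatial.transform import Rotation as Ro
p=pickle.load(open("w4.pkl","rb")); crop(p,"w4c",190,70,310,145,6.6)
g=p["color"].mean(2)[92:112,203:224]; print(g.astype(int))
E
```

```text
[[ 89  90  90  91  91  92  92  92  92  91  91  91  91  90  90  91  92  94
   93  92  92]
 [ 89  89  90  90  91  92  93  92  92  92  90  90  91  91  90  91  92  93
   92  92  92]
 [ 89  89  90  90  91  92  91  91  92  92  91  91  91  91  91  91  92  93
   93  91  92]
 [ 89  89  89 101 110 123 134 133 127 117 104  95  96  92  90  91  92  93
   92  92  92]
 [ 89  89 100 128 143 152 157 156 153 146 133 113  98  91  89  90  90  92
   92  92  92]
 [ 89 100 128 150 157 158 157 157 156 155 146 138 119  93  89  88  89  93
   92  91  92]
 [ 95 124 151 157 157 158 157 157 155 155 146 142 142 114  87  88  88  81
   78  86  91]
 [110 142 157 156 157 158 157 156 155 155 151 144 148 133  97  88  87  80
   71  74  86]
 [124 153 157 156 157 157 156 156 156 155 154 152 142 134 110  86  87  83
   75  68  82]
 [128 156 156 156 157 156 157 156 156 155 154 156 144 141 122  86  87  87
   76  68  83]
 [129 156 157 156 156 156 156 156 156 154 154 156 142 145 125  86  86  85
   77  68  74]
 [129 157 157 156 156 156 156 156 156 155 155 155 137 141 125  85  86  85
   77  68  69]
 [117 148 157 156 156 156 156 156 156 154 154 155 142 139 118  85  85  85
   75  69  68]
 [ 95 134 156 157 156 156 156 156 155 153 153 154 152 138 107  86  86  81
   72  67  68]
 [ 88 117 147 156 156 156 156 155 155 155 148 143 151 129  91  85  84  75
   69  67  68]
 [ 88  97 122 148 155 156 156 155 155 155 150 147 136 106  84  83  77  70
   68  67  68]
 [ 88  88  96 122 147 156 155 155 155 155 148 134 108  87  81  74  69  68
   68  67  67]
 [ 88  87  88  97 114 125 132 136 135 135 119  91  78  72  70  66  66  67
   67  68  68]
 [ 89  88  88  89  89  92 100 103 103 103  93  82  74  65  65  66  66  67
   68  67  68]
 [ 88  88  87  88  89  89  89  89  90  89  90  90  86  82  82  72  65  66
   67  67  68]]
```

View pics/w4c.png

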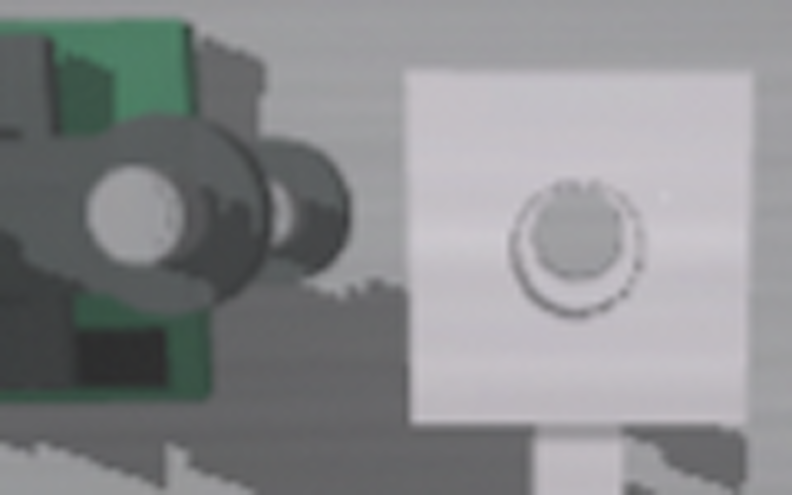

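```bash
python3 - <<'E'
from h import *
from scipy.spatial.transform import Rotation as Ro
p=pickle.load(open("w4.pkl","rb")); P=np.array([.5200,.1281,.2058]); R=Ro.from_euler('xyz',[-3.141,-.01,.072])
T=lambda uv,z:1000*R.inv().apply(atz(p,[uv],z)[0]-P)
print("pintle",T((208.8,102.2),.141),atz(p,[(208.8,102.2)],.141)); print("bore top",T((277.6,107.6),P[2]-.0278),"mouth",T((277.4,104.8),P[2]-.0458))
E
```

```text
pintle [ 75.9345496  -38.32668506  65.58533691] [[0.59362801 0.1718756  0.141     ]]
bore top [74.02345729  0.45714401 28.54138339] mouth [74.91040462  0.35817428 46.55121501]
```

Call:
{"name": "servo_tool", "arguments": {"targets": "0 -12 0 0; 1 -11 0 0; 0 -8 0 0; 0 -4 0 0; 0 -2 0 0; 0 0 0 0"}}

```text
time: 12.0
tool_pos: [0.5166, 0.1677, 0.2063]
tool_rot: [-3.141, -0.009, 0.072]
contact_force: [0.7, -0.9, -2.8]
opening: 0.0141
```

```bash
python3 - <<'E'
from cell import cams
from h import *
plan([.5195,.1669,.191],yaw=.075,vmax=10)
p=cams.read_camera("wrist"); pickle.dump(p,open("w5.pkl","wb")); crop(p,"w5c",200,50,320,150,6)
E
```

```text
t 12.0 from [516.6 167.7 206.3] rot [-3.141 -0.009  0.072] q [0.17 0.4  1.54 0.   1.2  1.67]
1 1 8 -0.0; 2 0 7 -0.0
end [519.7 166.9 191.3] 0.072
```

View pics/w5c.png

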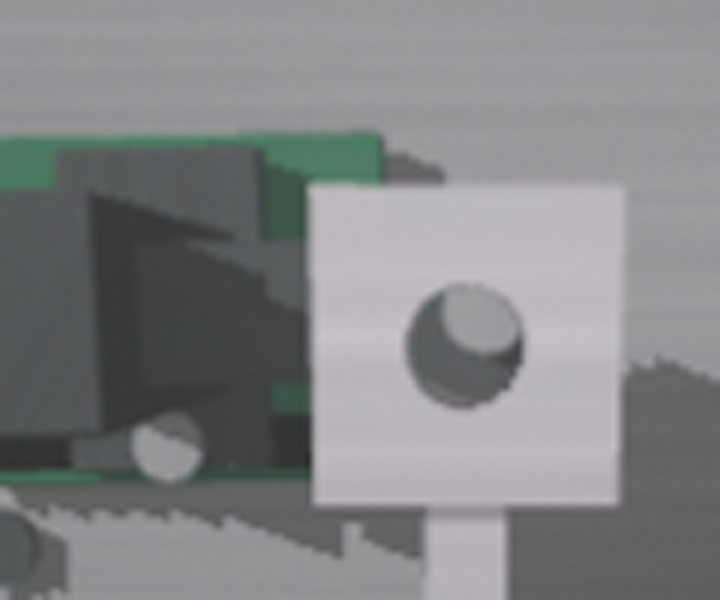

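```bash
python3 - <<'E'
from h import *
from scipy.spatial.transform import Rotation as Ro
p=pickle.load(open("w5.pkl","rb")); P=np.array([.5166,.1677,.2063]); R=Ro.from_euler('xyz',[-3.141,-.009,.072])
T=lambda uv,z:1000*R.inv().apply(atz(p,[uv],z)[0]-P)
for uv in [(280,102.5),(280,103.3)]: print("pintle",T(uv,.141),atz(p,[uv],.141))
E
```

```text
pintle [75.86906484  1.72555088 65.98447369] [[0.59298307 0.17151828 0.141     ]]
pintle [75.43382754  1.72710064 65.98055553] [[0.59254906 0.17148542 0.141     ]]
```

Call:
{"name": "servo_tool", "arguments": {"targets": "1 1 5 0; 1 0 5 0; 0 0 4 0; 0 0 0 0"}}

```text
time: 12.55
tool_pos: [0.519, 0.1659, 0.1908]
tool_rot: [-3.141, -0.008, 0.071]
contact_force: [-0.8, -0.3, -3.1]
opening: 0.0138
```

```bash
cat > look.py <<'E'
import sys
from cell import cams,telemetry
from h import *
from scipy.spatial.transform import Rotation as Ro
n=sys.argv[1]
s=telemetry.observe(); print(round(s["time"],2),(1000*s["tool_pos"]).round(2),s["tool_rot"].round(4),s["contact_force"].round(1),s["torque"].round(2))
p=cams.read_camera("wrist"); pickle.dump(p,open(n+".pkl","wb")); crop(p,n,250,80,306,136,10)
E
python3 look.py w6
```

```text
12.55 [518.98 165.93 190.83] [-3.1408 -0.0081  0.071 ] [-0.8 -0.3 -3.1] [-0.1   0.19  0.01]
```

View pics/w6.png

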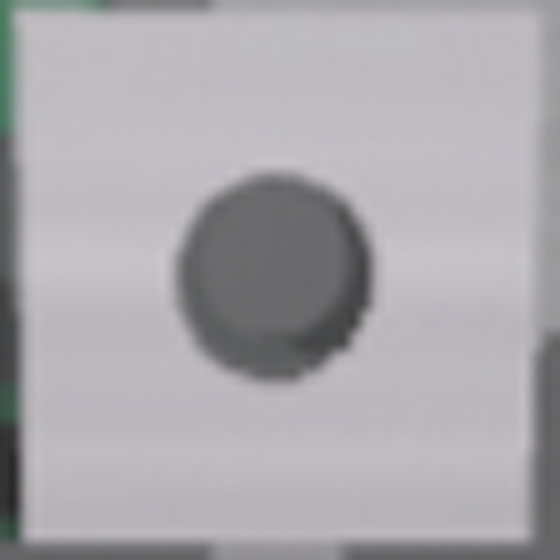

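```bash
python3 - <<'E'
from h import *
from scipy.spatial.transform import Rotation as Ro
p=pickle.load(open("w6.pkl","rb")); P=np.array([.51898,.16593,.19083]); R=Ro.from_euler('xyz',[-3.1408,-.0081,.071])
for x in (74,75):
  for z in (27.8,45.8,49.8): print(x,z,proj(p,P+R.apply(np.array([x,.43,z])/1000)))
T=lambda uv,z:1000*R.inv().apply(atz(p,[uv],z)[0]-P)
print(T((277,105.5),.141),T((277.5,107.7),P[2]-.0278))
E
```

```text
74 27.8 [[277.68064052 107.72847151]]
74 45.8 [[277.64808354 106.72180843]]
74 49.8 [[277.64166304 106.52328916]]
75 27.8 [[277.68394793 105.4956656 ]]
75 45.8 [[277.6510287  104.69773955]]
75 49.8 [[277.64453802 104.54041436]]
[74.50222381  0.09335112 50.43505778] [73.99612204  0.34643295 28.40002802]
```

Call:
{"name": "servo_tool", "arguments": {"targets": "0 0 2 0; 0 0 2 0; 0 0 1 0; 0 0 0 0"}}

```text
time: 13.1
tool_pos: [0.5193, 0.1661, 0.186]
tool_rot: [-3.141, -0.009, 0.071]
contact_force: [0.3, 0.4, -2.7]
opening: 0.0136
```

Call:
{"name": "servo_tool", "arguments": {"targets": "0 0 1 0; 0 0 1 0; 0 0 0 0"}}

```text
time: 13.48
tool_pos: [0.5194, 0.1661, 0.184]
tool_rot: [-3.141, -0.009, 0.071]
contact_force: [0.1, 1.0, -3.8]
opening: 0.0137
```

```bash
python3 look.py w7
```

```text
13.47 [519.37 166.08 183.98] [-3.1407 -0.0094  0.0711] [ 0.1  1.  -3.8] [-0.06  0.17 -0.09]
```

View pics/w7.png

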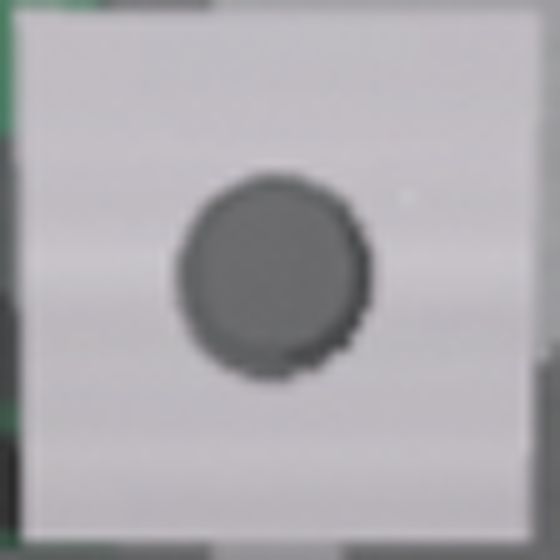

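Call:
{"name": "servo_tool", "arguments": {"targets": "0 -0.5 0.5 0; 0 0 1 0; 0 0 1 0; 0 0 0 0"}}

```text
time: 14.02
tool_pos: [0.5194, 0.1666, 0.1814]
tool_rot: [-3.141, -0.01, 0.071]
contact_force: [-0.4, -0.3, -2.9]
opening: 0.0137
```

Call:
{"name": "servo_tool", "arguments": {"targets": "0 0 1 0; 0 0 1 0; 0 0 0 0"}}

```text
time: 14.4
tool_pos: [0.5194, 0.1666, 0.1792]
tool_rot: [-3.141, -0.01, 0.071]
contact_force: [-0.1, 0.3, -2.3]
opening: 0.0135
```

Engaged, with forces at baseline. Continuing down.

Call:
{"name": "servo_tool", "arguments": {"targets": "0 0 1 0; 0 0 1 0; 0 0 1 0; 0 0 0 0"}}

```text
time: 14.9
tool_pos: [0.5194, 0.1667, 0.176]
tool_rot: [-3.141, -0.01, 0.071]
contact_force: [0.5, -0.2, -3.0]
opening: 0.0136
```

Call:
{"name": "servo_tool", "arguments": {"targets": "0 0 1 0; 0 0 1 0; 0 0 1 0; 0 0 0 0"}}

```text
time: 15.4
tool_pos: [0.5195, 0.1667, 0.1728]
tool_rot: [-3.141, -0.01, 0.071]
contact_force: [0.7, -0.2, -2.5]
opening: 0.0139
```

Call:
{"name": "servo_tool", "arguments": {"targets": "0 0 1 0; 0 0 0 0"}}

```text
time: 15.65
tool_pos: [0.5195, 0.1666, 0.1718]
tool_rot: [-3.141, -0.01, 0.071]
contact_force: [-0.4, -0.1, -3.4]
opening: 0.0135
```

Call:
{"name": "servo_tool", "arguments": {"targets": "0 0 0.5 0; 0 0 0 0"}}

```text
time: 15.9
tool_pos: [0.5196, 0.1667, 0.1713]
tool_rot: [-3.141, -0.01, 0.071]
contact_force: [0.0, 1.0, -2.9]
opening: 0.0138
```

Call:
{"name": "servo_tool", "arguments": {"targets": "0 0 0.5 0; 0 0 0 0"}}

```text
time: 16.15
tool_pos: [0.5195, 0.1667, 0.1707]
tool_rot: [-3.141, -0.01, 0.071]
contact_force: [0.1, -0.0, -3.0]
opening: 0.0139
```

Call:
{"name": "servo_tool", "arguments": {"targets": "0 0 0.5 0; 0 0 0 0"}}

```text
time: 16.4
tool_pos: [0.5196, 0.1667, 0.1705]
tool_rot: [-3.141, -0.01, 0.071]
contact_force: [0.4, -0.4, -2.9]
opening: 0.0138
```

Call:
{"name": "servo_tool", "arguments": {"targets": "0 0 0.5 0; 0 0 0 0"}}

```text
time: 16.65
tool_pos: [0.5196, 0.1667, 0.1705]
tool_rot: [-3.141, -0.01, 0.071]
contact_force: [0.2, 0.7, -2.4]
opening: 0.0139
```

Call:
{"name": "servo_tool", "arguments": {"targets": "0 0 1 0; 0 0 0 0"}}

```text
time: 16.9
tool_pos: [0.5196, 0.1667, 0.1704]
tool_rot: [-3.141, -0.011, 0.071]
contact_force: [-0.4, 0.7, -2.5]
opening: 0.0134
```

```bash
python3 look.py w8; python3 - <<'E'
from cell import cams
from h import *
p=cams.read_camera("side"); pickle.dump(p,open("s8.pkl","wb")); crop(p,"s8",160,220,260,380,3.7)
E
```

```text
16.9 [519.64 166.71 170.42] [-3.1406 -0.0113  0.0712] [-0.4  0.7 -2.5] [-0.13  0.15 -0.01]
```

View pics/s8.png

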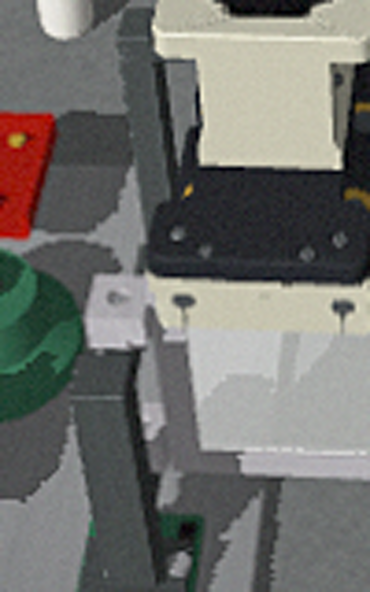

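Call:
{"name": "servo_tool", "arguments": {"targets": "0 0 1.5 0"}}

```text
time: 17.12
tool_pos: [0.5196, 0.1668, 0.1702]
tool_rot: [-3.14, -0.012, 0.071]
contact_force: [-8.3, -1.8, 17.9]
opening: 0.0135
```

Call:
{"name": "servo_tool", "arguments": {"targets": "0 0 0 0"}}

```text
time: 17.25
tool_pos: [0.5197, 0.1667, 0.1704]
tool_rot: [-3.141, -0.012, 0.071]
contact_force: [1.0, -0.1, -3.3]
opening: 0.0137
```

```bash
cat > sw.py <<'E'
import sys
from h import *
from cell import telemetry
A=np.array([593.75,171.55]); c=np.array([74.3,.43])
th=float(sys.argv[1]); n=int(sys.argv[2])
s=telemetry.observe(); P=1000*s["tool_pos"]; a=s["tool_rot"][2]
def tcp(a): return A-c[0]*np.array([np.cos(a),np.sin(a)])-c[1]*np.array([np.sin(a),-np.cos(a)])
print(round(s["time"],2),P.round(1),"yaw",round(a,3),"circle err",(P[:2]-tcp(a)).round(2),"F",s["contact_force"].round(1),"T",s["torque"].round(2),"roll/pitch",s["tool_rot"][:2].round(3),"q6",s["qpos"][5].round(2))
p=P[:2].copy(); rows=[]
for i in range(n):
    d=tcp(a+th)-p; r=(round(d@[np.cos(a),np.sin(a)],1),round(d@[np.sin(a),-np.cos(a)],1))
    p=p+r[0]*np.array([np.cos(a),np.sin(a)])+r[1]*np.array([np.sin(a),-np.cos(a)]); a+=th; rows.append(f"{r[0]} {r[1]} 0 {-th}")
print("; ".join(rows))
E
python3 sw.py .05 4
```

```text
17.25 [519.7 166.7 170.4] yaw 0.071 circle err [0.05 0.06] F [ 1.  -0.1 -3.3] T [-0.18  0.14 -0.1 ] roll/pitch [-3.141 -0.012] q6 1.67
0.0 3.8 0 -0.05; 0.1 3.7 0 -0.05; 0.1 3.7 0 -0.05; 0.0 3.7 0 -0.05
```

Call:
{"name": "servo_tool", "arguments": {"targets": "0 3.7 0 -0.05; 0.1 3.7 0 -0.05; 0.1 3.7 0 -0.05", "squeeze": 25}}

```text
time: 17.62
tool_pos: [0.5209, 0.1558, 0.1704]
tool_rot: [3.141, -0.012, 0.226]
contact_force: [-2.1, -0.3, 1.1]
opening: 0.0138
```

```bash
python3 sw.py .05 4
```

```text
17.62 [520.9 155.8 170.4] yaw 0.226 circle err [-0.31  0.44] F [-2.1 -0.3  1.1] T [-0.11  0.41 -0.06] roll/pitch [ 3.141 -0.012] q6 1.49
0.3 4.2 0 -0.05; 0.0 3.7 0 -0.05; 0.1 3.7 0 -0.05; 0.1 3.8 0 -0.05
```

Works smoothly; continuing in the same manner.

Call:
{"name": "servo_tool", "arguments": {"targets": "0.3 4.2 0 -0.05; 0.1 3.8 0 -0.05; 0.1 3.8 0 -0.05; 0.1 3.8 0 -0.05"}}

```text
time: 18.12
tool_pos: [0.5259, 0.1411, 0.1704]
tool_rot: [3.14, -0.011, 0.433]
contact_force: [-1.9, -0.9, 3.2]
opening: 0.0136
```

```bash
python3 sw.py .05 5
```

```text
18.12 [525.9 141.1 170.4] yaw 0.433 circle err [-0.23  0.35] F [-1.9 -0.9  3.2] T [-0.02  0.35  0.02] roll/pitch [ 3.14  -0.011] q6 1.26
0.1 4.1 0 -0.05; 0.1 3.7 0 -0.05; 0.1 3.8 0 -0.05; 0.0 3.7 0 -0.05; 0.1 3.7 0 -0.05
```

Call:
{"name": "servo_tool", "arguments": {"targets": "0.1 4.1 0 -0.05; 0.1 3.8 0 -0.05; 0.1 3.8 0 -0.05; 0.1 3.8 0 -0.05; 0.1 3.8 0 -0.05"}}

```text
time: 18.75
tool_pos: [0.536, 0.1248, 0.1704]
tool_rot: [3.139, -0.01, 0.692]
contact_force: [-1.8, -0.7, 2.5]
opening: 0.0136
```

```bash
python3 sw.py .05 6
```

```text
18.75 [536.  124.8 170.4] yaw 0.692 circle err [-0.24  0.29] F [-1.8 -0.7  2.5] T [0.04 0.38 0.06] roll/pitch [ 3.139 -0.01 ] q6 0.96
0.1 4.1 0 -0.05; 0.0 3.7 0 -0.05; 0.1 3.7 0 -0.05; 0.1 3.7 0 -0.05; 0.1 3.7 0 -0.05; 0.0 3.8 0 -0.05
```

Call:
{"name": "servo_tool", "arguments": {"targets": "0.1 4.1 0 -0.05; 0.1 3.8 0 -0.05; 0.1 3.8 0 -0.05; 0.1 3.8 0 -0.05; 0.1 3.8 0 -0.05; 0.1 3.8 0 -0.05"}}

```text
time: 19.5
tool_pos: [0.5532, 0.1094, 0.1705]
tool_rot: [3.139, -0.009, 1.002]
contact_force: [-1.1, -0.2, 2.9]
opening: 0.0138
```

```bash
python3 sw.py .05 6
```

```text
19.5 [553.2 109.4 170.5] yaw 1.002 circle err [-0.17  0.25] F [-1.1 -0.2  2.9] T [0.06 0.4  0.12] roll/pitch [ 3.139 -0.009] q6 0.62
-0.1 4.0 0 -0.05; 0.1 3.7 0 -0.05; 0.1 3.7 0 -0.05; 0.1 3.7 0 -0.05; 0.0 3.7 0 -0.05; 0.1 3.8 0 -0.05
```

Call:
{"name": "servo_tool", "arguments": {"targets": "0 4 0 -0.05; 0.1 3.8 0 -0.05; 0.1 3.8 0 -0.05; 0.1 3.8 0 -0.05; 0.1 3.8 0 -0.05; 0.1 3.8 0 -0.05; 0.1 3.8 0 -0.05"}}

```text
time: 20.38
tool_pos: [0.578, 0.0992, 0.1705]
tool_rot: [3.139, -0.008, 1.364]
contact_force: [-1.9, 0.2, 2.7]
opening: 0.014
```

```bash
python3 sw.py .03 6;python3 - <<'E'
from cell import cams
from h import *
p=cams.read_camera("side"); crop(p,"s9",140,200,280,350,4)
E
```

```text
20.38 [578.   99.2 170.5] yaw 1.364 circle err [-0.11  0.25] F [-1.9  0.2  2.7] T [0.13 0.56 0.15] roll/pitch [ 3.139 -0.008] q6 0.24
-0.2 2.4 0 -0.03; 0.0 2.2 0 -0.03; 0.0 2.2 0 -0.03; 0.1 2.3 0 -0.03; -0.0 2.2 0 -0.03; 0.0 2.2 0 -0.03
```

View pics/s9.png

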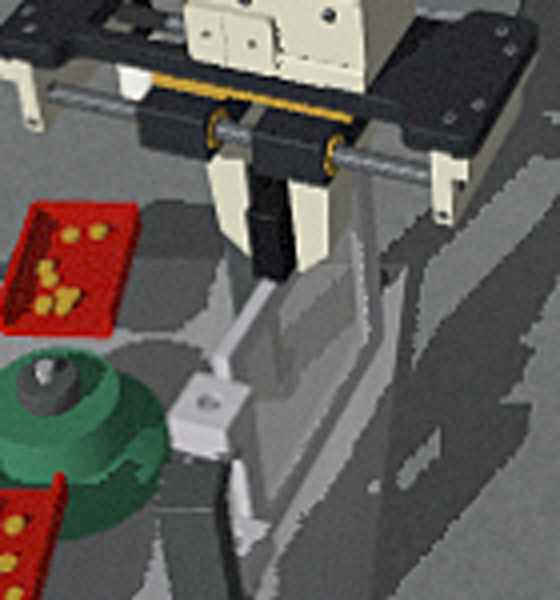

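Call:
{"name": "servo_tool", "arguments": {"targets": "-0.2 2.4 0 -0.03; 0 2.2 0 -0.03; 0 2.2 0 -0.03; 0 2.3 0 -0.03"}}

```text
time: 20.92
tool_pos: [0.5874, 0.0976, 0.1705]
tool_rot: [3.138, -0.008, 1.492]
contact_force: [-1.6, -0.1, 2.4]
opening: 0.014
```

```bash
python3 sw.py .02 6
```

```text
20.93 [587.4  97.6 170.5] yaw 1.492 circle err [-0.09  0.12] F [-1.6 -0.1  2.4] T [0.13 0.53 0.16] roll/pitch [ 3.138 -0.008] q6 0.11
-0.1 1.6 0 -0.02; -0.0 1.5 0 -0.02; 0.0 1.5 0 -0.02; 0.0 1.4 0 -0.02; 0.0 1.5 0 -0.02; 0.0 1.5 0 -0.02
```

Call:
{"name": "servo_tool", "arguments": {"targets": "-0.1 1.5 0 -0.02; 0 1.5 0 -0.02; 0 1.5 0 -0.02; 0 1.5 0 -0.02"}}

```text
time: 21.42
tool_pos: [0.5937, 0.0973, 0.1705]
tool_rot: [3.138, -0.008, 1.578]
contact_force: [-1.7, -0.7, 1.9]
opening: 0.0137
```

```bash
python3 sw.py .02 4
```

```text
21.43 [593.7  97.3 170.5] yaw 1.578 circle err [-0.15  0.09] F [-1.7 -0.7  1.9] T [0.18 0.63 0.13] roll/pitch [ 3.138 -0.008] q6 0.02
-0.1 1.6 0 -0.02; 0.0 1.5 0 -0.02; 0.0 1.5 0 -0.02; 0.0 1.5 0 -0.02
```

Call:
{"name": "servo_tool", "arguments": {"targets": "-0.1 1.5 0 -0.02; 0 0.8 0 -0.01"}}

```text
time: 21.68
tool_pos: [0.5962, 0.0973, 0.1704]
tool_rot: [3.138, -0.008, 1.61]
contact_force: [-2.4, -0.8, 2.2]
opening: 0.014
```

Call:
{"name": "servo_tool", "arguments": {"targets": "0 0.8 0 -0.01; 0 0.8 0 -0.01"}}

```text
time: 21.92
tool_pos: [0.5978, 0.0974, 0.1704]
tool_rot: [3.138, -0.008, 1.632]
contact_force: [-2.1, 0.2, 2.2]
opening: 0.0137
```

```bash
python3 sw.py .01 3
```

```text
21.93 [597.8  97.4 170.4] yaw 1.632 circle err [-0.08  0.02] F [-2.1  0.2  2.2] T [0.22 0.66 0.16] roll/pitch [ 3.138 -0.008] q6 -0.03
-0.0 0.8 0 -0.01; -0.0 0.8 0 -0.01; -0.0 0.7 0 -0.01
```

Call:
{"name": "servo_tool", "arguments": {"targets": "0 0.8 0 -0.01; 0 0.8 0 -0.01"}}

```text
time: 22.18
tool_pos: [0.5994, 0.0975, 0.1704]
tool_rot: [3.138, -0.008, 1.653]
contact_force: [-2.2, 0.4, 2.3]
opening: 0.0137
```

Call:
{"name": "servo_tool", "arguments": {"targets": "0 0.8 0 -0.01"}}

```text
time: 22.3
tool_pos: [0.5999, 0.0975, 0.1704]
tool_rot: [3.139, -0.008, 1.663]
contact_force: [-4.0, -0.1, 4.4]
opening: 0.014
```

```bash
python3 sw.py .01 3; python3 - <<'E'
from cell import cams
from h import *
p=cams.read_camera("side"); crop(p,"s10",140,200,280,350,4)
p=cams.read_camera("wrist"); cv2.imwrite("pics/w10.png",p["color"][:,:,::-1])
E
```

```text
22.3 [599.9  97.5 170.4] yaw 1.663 circle err [-0.29  0.01] F [-4.  -0.1  4.4] T [-0.02  1.08 -0.27] roll/pitch [ 3.139 -0.008] q6 -0.06
-0.0 1.0 0 -0.01; -0.0 0.8 0 -0.01; -0.0 0.7 0 -0.01
```

View pics/s10.png

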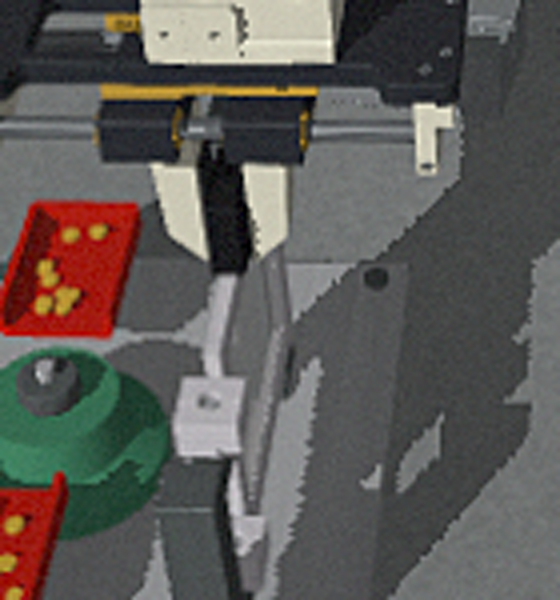

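View pics/w10.png

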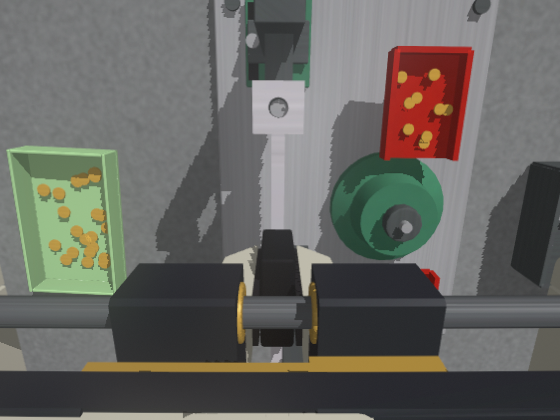

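Call:
{"name": "servo_tool", "arguments": {"targets": "0 0.8 0 -0.01; 0 0.8 0 -0.01"}}

```text
time: 22.65
tool_pos: [0.6, 0.0976, 0.1704]
tool_rot: [-3.141, -0.008, 1.682]
contact_force: [-7.1, 0.0, 5.1]
opening: 0.014
```

Call:
{"name": "servo_tool", "arguments": {"targets": "0 0 0 0"}}

```text
time: 22.78
tool_pos: [0.5999, 0.0975, 0.1704]
tool_rot: [-3.141, -0.008, 1.682]
contact_force: [-3.2, -0.1, 2.3]
opening: 0.0139
```

Call:
{"name": "servo_tool", "arguments": {"targets": "0 0 0 0; 0 0 0 0; 0 0 0 0; 0 0 0 0; 0 0 0 0", "hand": 0.45, "squeeze": 10}}

```text
time: 23.4
tool_pos: [0.6018, 0.0973, 0.1699]
tool_rot: [3.138, -0.007, 1.683]
contact_force: [0.9, -0.3, 0.3]
opening: 0.0413
```

```bash
python3 - <<'E'
from cell import cams
from h import *
p=cams.read_camera("side"); crop(p,"s11",140,200,280,350,4)
p=cams.read_camera("wrist"); cv2.imwrite("pics/w11.png",p["color"][:,:,::-1])
E
```

```text
(no output)
```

View pics/w11.png

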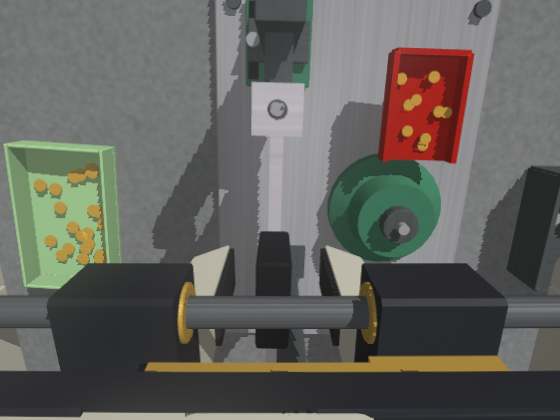

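Call:
{"name": "servo_tool", "arguments": {"targets": "0 0 -5 0; 0 0 -15 0; 0 0 -25 0; 0 0 -30 0; 0 0 -30 0; 0 0 -20 0; 0 0 0 0"}}

```text
time: 24.38
tool_pos: [0.6017, 0.0963, 0.3054]
tool_rot: [3.132, -0.007, 1.683]
contact_force: [0.2, -0.3, 0.2]
opening: 0.0411
```

```bash
python3 - <<'E'
from cell import cams
from h import *
p=cams.read_camera("wrist"); pickle.dump(p,open("w12.pkl","wb")); cv2.imwrite("pics/w12.png",p["color"][:,:,::-1])
p=cams.read_camera("scene"); pickle.dump(p,open("sc12.pkl","wb")); crop(p,"sc12",285,190,455,350,4)
p=cams.read_camera("side"); pickle.dump(p,open("s12.pkl","wb")); crop(p,"s12",130,200,260,400,3)
E
```

```text
(no output)
```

View pics/w12.png

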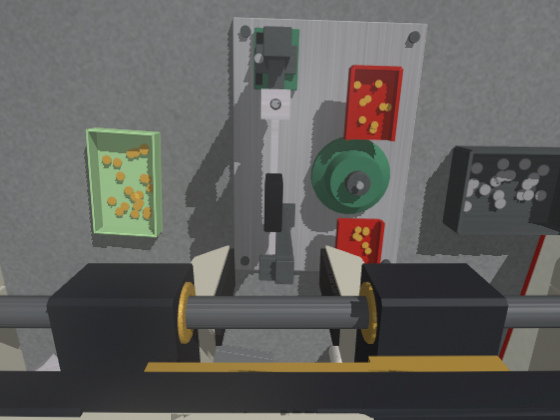

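View pics/sc12.png

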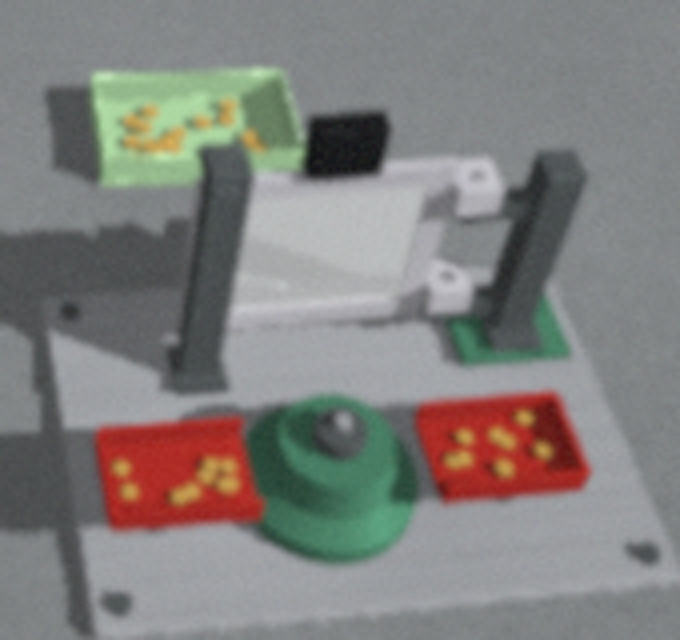

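View pics/s12.png

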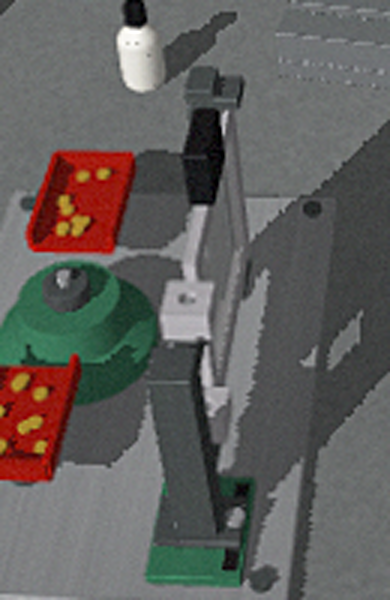

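```bash
python3 - <<'E'
from h import *
from scipy.spatial.transform import Rotation as Ro
p=pickle.load(open("w12.pkl","rb")); crop(p,"w12c",240,80,320,295,2.8)
im=[cv2.imread("pics/w12c.png")]
p=pickle.load(open("s12.pkl","rb"))
A=np.array([.5937,.1715])
for yaw in (1.60,1.625,1.65):
    R=Ro.from_euler('z',yaw).as_matrix(); g=np.r_[A,.1725]-R@np.array([.075,0,0])
    for n,q in (("wrist","w12"),("side","s12"),("scene","sc12")):
        pp=pickle.load(open(q+".pkl","rb")); pts=np.array([(75,0,-29.5),(75,0,-109.5),(20,7,17.5),(20,-7,17.5),(-20,7,17.5),(-20,-7,17.5)])/1000
        print(yaw,n,proj(pp,g+pts@R.T).round(1).tolist())
crop(p,"s12c",175,215,225,355,4.2); 
p=pickle.load(open("w12.pkl","rb")); crop(p,"w12e",255,220,305,295,8)
E
```

```text
1.6 wrist [[275.5, 102.6], [275.0, 102.1], [260.3, 179.1], [279.2, 180.6], [256.7, 229.6], [274.7, 231.0]]
1.6 side [[192.6, 299.4], [198.3, 333.7], [201.3, 252.1], [192.3, 251.7], [206.3, 235.4], [197.7, 235.0]]
1.6 scene [[403.0, 233.2], [395.0, 258.3], [380.9, 215.0], [382.5, 219.8], [361.4, 215.3], [362.8, 220.1]]
1.625 wrist [[275.5, 102.6], [275.0, 102.1], [262.2, 179.4], [281.0, 180.5], [259.7, 230.1], [277.8, 231.0]]
1.625 side [[192.6, 299.4], [198.3, 333.7], [200.4, 252.0], [191.4, 251.7], [204.9, 235.3], [196.2, 235.0]]
1.625 scene [[403.0, 233.2], [395.0, 258.3], [381.0, 215.4], [382.7, 220.2], [361.6, 216.1], [363.1, 220.9]]
1.65 wrist [[275.5, 102.6], [275.0, 102.1], [264.0, 179.7], [282.9, 180.3], [262.8, 230.4], [280.9, 230.9]]
1.65 side [[192.6, 299.4], [198.3, 333.7], [199.5, 251.9], [190.5, 251.7], [203.4, 235.2], [194.7, 235.0]]
1.65 scene [[403.0, 233.2], [395.0, 258.3], [381.1, 215.9], [383.0, 220.7], [361.8, 216.9], [363.5, 221.8]]
```

View pics/w12c.png

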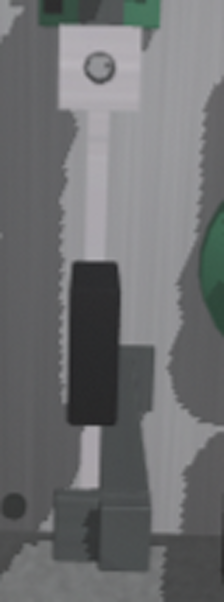

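View pics/s12c.png

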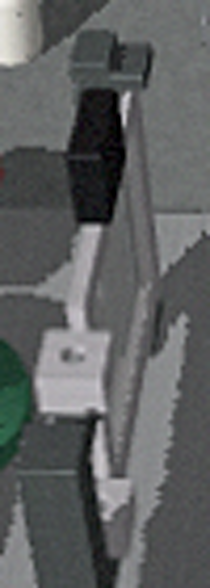

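View pics/w12e.png

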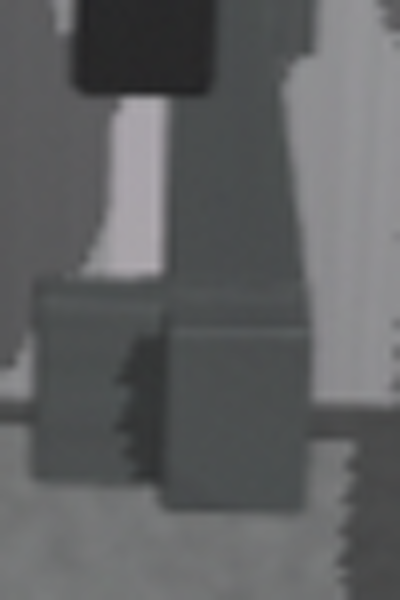

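```bash
python3 -c "
from cell import robot,telemetry
s=telemetry.observe();print(s['time'],s['contact_force'].round(1))
print(robot.hand_in())"
```

```text
24.525 [-0.5 -0.4 -0.4]
the job is handed in; nothing more can be done
None
```

The middle-sized leaf is on both pintles, swung shut against its stop under the keeper tab, and released. I handed the job in at 24.5 s with the robot clear and reading no contact force.

- **Choice of leaf:** There were three leaves, with grips at scene pixels (191,160), (220,226) and (149,272). I took the one in the stand at (220,226); fitting the given dimensions to the pictures gave a scale of 0.997.
- **Lowering:** With the leaf fully open, I lined it up by looking at the upper pintle through the upper bore in the wrist camera. It then went down in 0.5–2 mm steps at near-baseline forces until it stopped at the expected height.
- **Swing:** Forces stayed at a few newtons until the stop, where I pressed with about 7 N.

**Last checks:**
- **Home height:** The upper bore shows within 0.2 pixel of where a fully seated leaf should appear in the side camera.
- **Shut angle:** It matches about 1.65 rad, in line with the nest. The leaf lies against the keeper post under the tab, with no visible gap.
- **Bystanders:** The green tray and the oil bottle look untouched. I did not check the screwdriver in the final pictures, but the arm did not go near it.

**Off plan:** One deliberate press to confirm it was seated reached about 20 N for an eighth of a second. That is above your 15 N guideline but below the 45 N forcing limit. Also, the tool turned about 0.02–0.03 rad in the grip while pressing on the stop; the leaf did not move with it.

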